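# Square up a pile of pads in the banding jig

### The job

Make up a bundle of three label pads for banding: lay the two pads that stand on edge flat (either face up) on top of the one in the grey steel jig and nudge all three squarely home against the back and end fences. Then push the jaw's red thumb plate until its white sprung face is clearly pressed in and holds the pile. Do not ram the pads against the jig, and leave the three bottles where they stand.

Things in the scene. Friction and masses are not known exactly. Their poses are not given: they have to be found in the camera images.
- jig: grey steel jig for bundling pads, fixed on the desk; base 96 (x) by 267 mm (y), its top 12 mm above the desk, with a 24 mm wide shallow channel and gap in the fence for the paper band and a 14 mm slot for the jaw. Origin on the desk under the middle of the pile's place; x points to the back fence, y to the end fence; the front (-x) is open.
- pile_spot (a point): on top of the jig's base, under the middle of a square pile; axes as the jig's. Back fence: inner face at x = +29 mm, y = -50 to +55. End fence: inner face at y = +43 mm, x = -26 to +39. Both 10 mm thick, 47 mm above the base. A pad lying flat, its 86 mm side along y, touching both fences, is centred over this point.
- pad_1: pad (glued block) of dose labels, cream with a blue stripe on its top sheet: a rigid block 58 mm (its x) by 86 mm (its y) by 17 mm (its z), about 65 g; origin at the centre of its 58 x 86 mm underside, z points to its top sheet. It already lies flat but crooked in the jig, clear of the fences.
- pad_2: pad (glued block) of dose labels, cream with a blue stripe on its top sheet: a rigid block 58 mm (its x) by 86 mm (its y) by 17 mm (its z), about 65 g; origin at the centre of its 58 x 86 mm underside, z points to its top sheet. It stands on the desk on a long narrow side: 17 mm thick, 86 mm long, 58 mm tall.
- pad_3: pad (glued block) of dose labels, cream with a blue stripe on its top sheet: a rigid block 58 mm (its x) by 86 mm (its y) by 17 mm (its z), about 65 g; origin at the centre of its 58 x 86 mm underside, z points to its top sheet. Stands on the desk like pad_2.
- jaw (a joint): travel of the jig's sliding jaw toward the end fence (m): 0 fully open, 0.060 when its unpressed sprung face just meets a pile that touches the end fence; range 0 to 0.075. It is stiff (about 11 N) and stays where it is left.
- face (a joint): how far the jaw's white sprung face plate (52 mm wide, reaching 46 mm above the base) is pressed back into the jaw (m): 0 free, 0.012 bottomed; about 3 N to start it and 0.6 N more per mm.
- jaw_push (a point): middle of the outer face of the jaw's red thumb plate, 26 mm above the base; the plate is 40 mm wide (jig x) and reaches from the base to 52 mm above it. Push it along the jig's +y to close the jaw. It moves with the jaw. Axes as the jig's.
- white_bottle: white plastic pill bottle with a white screw cap, 49 mm wide, 88 mm tall, standing; a bystander, origin at the centre of its underside
- syrup_bottle: small brown bottle with a yellow cap, 32 mm wide, 80 mm tall, standing; a bystander, origin at the centre of its underside
- syrup_bottle_2: small brown bottle with a blue cap, 31 mm wide, 82 mm tall, standing; a bystander, origin at the centre of its underside
Mind the look-alikes: they are no part of the job. Leave any green or purple look-alike of the pad_1 alone.

How it is judged:
By the outcome, as a careful person would: the job done as asked, in the order asked, and still so for the second after the job is handed in, with the robot touching nothing.
It also fails if it takes over 72 s, if anything falls off the work surface, if the arm or the gripper's body presses on something with over 40 N, if the wrist force passes 120 N, or if a joint passes its speed limit or range.

### The arm

A 6-joint arm with a two-finger parallel gripper is mounted at the origin on a cart in front of the work surface, level with it; the furniture and walls round the work are solid. World frame = base frame: x ahead of the robot, y to its left, z up, the work surface at z = 0. Lengths are in m, angles in rad, forces in N, time in s.
With the tool pointing down it reaches from about 0.35 to 0.85 m from the base axis. Payload 8.1 kg.
Tool frame: the origin (TCP) lies at the very end of the fingers, on their centre line; the grasp point (between the pads) lies 19 mm behind it; z points along the fingers, y is the line along which they close (so a half turn about z gives the same grasp; the last joint's range is limited). The gripper opens to 93 mm and grips with 3 to 60 N. Pads are 15 mm wide; open, the fingers measure 128 mm over their backs; the gripper's body (75 mm by 188 mm) begins 65 mm behind the grasp point.
Start: joints at [1.035, 0.13, 1.488, -0, 1.523, -0.085], TCP at [0.261, 0.54, 0.219] pointing down, gripper open.
Joint ranges: [-2.96, 2.96], [-0.89, 2.26], [0.02, 2.5], [-1.34, 4.48], [0, 2.73], [-2.66, 2.66]. Speed limits (rad/s): [2.39, 2.39, 2.79, 3.14, 3.14, 3.14].

### API

Orientations are given as a rotation vector (axis times angle).
In Python, from plant import robot gives the robot as it stands. The module is installed in compiled form; this text tells all that it offers.
- The arm moves only by the tool play_rows, never from a script. Its argument "increments" is text: rows parted by semicolons, each of 5 numbers parted by spaces: the shift along the tool's x, y, z in mm, then the turn about the tool's z in degrees, then the closure, from -1 (fully open) to 1 (shut). In form: dx dy dz yaw claw; .... A call has 1 to 20 rows; each row is the pose to reach, as a shift and turn from the pose commanded when the call began, along the tool's axes at that moment; what a row does not reach only later rows make up. A row lasts 1/10 s, in which the tool goes at most 50 mm and 8.59 degrees, less where a joint would pass 70% of its speed; a pose out of reach is approached as far as the arm can. A call with a gripper value outside its range is refused whole. The fingers move at their own pace and stop on an object; "force" is the grip in N (left out, the last holds). Time passes only in rows, so rows that repeat a pose let the fingers close. It gives the time, the measured TCP pose, the force, the opening and the grip force at its end, in the units of the state.
- robot.read_state(): the state, without advancing time (a new reading comes with each control period).
- robot.read_camera(name): name is "scene" or "top" or "wrist"; returns the picture (420x560x3 uint8, blue, green, red); there is no depth.
- robot.calibration(name): a dict with "vertical_fov" (degrees; the focal length in pixels is half the picture's height over the tangent of half this angle, whatever the lens; pixels are square), "cx", "cy" (the principal point, pixels), "rvec" (rotation vector, rad) and "tvec" (3), from world to camera coordinates, as OpenCV has them. Camera axes: x right, y down, z forward; pixel columns grow to the right and rows downward; lengths in m; the calibration is good to about 2 mm. The wrist camera is an equidistant fisheye: a pixel r from the principal point sees the ray r / f radians off the axis. A picture is of the moment at which its call begins: read the wrist's pose just before it. calibration takes no time and is no camera call; for the wrist camera it gives the pose at the moment of the call.
- robot.close_job(): hands the job in; it is judged then, once.
Trained networks look in the newest picture that a camera, given by its name, has taken for a name from the list of things; names that differ only in an ending like _2 or _b are one class to them, and where a whole thing is asked for, a point or a joint stands for the part that bears it (a point fixed in the world has none). Each returns a list of dicts, best first, with "conf" (0 to 1); they miss things now and then, are a little off and sometimes report something else, mostly with a low value. They report only what shows in the picture. A call takes as long as a camera call. They do not tell look-alikes from the thing itself.
- robot.recognise(camera, query): "centre" ([x, y, z] in m, in world coordinates, good to about 4 mm: the middle of the surface that is visible of it).
- robot.regions_of(camera, query): "pixels" (420x560 bool, what is visible of it).
- robot.landmark_of(camera, query): "centre" ([x, y, z] in m, in world coordinates, good to about 4 mm: a listed point, or the origin of a listed thing).
The state is a dict: "t": time; "q": joint angles; "dq": joint speeds; "joint_torque": joint torques, N m; "tool_pos": TCP position; "orientation": TCP orientation; "force": force on the tool from outside, world axes, zero at the start; "wrist_torque": the same for the moment, N m; "opening": finger opening in m; "gripper_force": force on a finger pad.
Only numpy, scipy, OpenCV 4.12 (cv2) and the standard library are available. Lean on these libraries where they do the work, as an engineer would, in place of code of your own. Each camera call takes 0.05 s, during which the arm holds its last target. There are 200 camera calls.

## Working session

There is one attempt and no reset: what is moved stays moved. The work goes in short steps, Python scripts to look and compute and a tool call to move; the robot and the scene stay as the last step left them, time stands still between calls to the robot, and variables do not carry over. Pictures are saved under pics/ and viewed, at most 10 in all, crops included, and the job is handed in when it is done.

Besides the shell and the picture viewer there is one more tool, called as a command line: name --argument value ..., lists and objects as JSON in quotes. play_rows: Moves the arm, as the interface text tells. Its arguments: {"type":"object","properties":{"increments":{"type":"string"},"force":{"type":"number"}},"required":["increments"]}

```bash
mkdir -p pics
cat > h.py <<'E'
import numpy as np,cv2
from scipy.spatial.transform import Rotation as R
from plant import robot
def cal(n):
    c=robot.calibration(n); f=210/np.tan(np.radians(c['vertical_fov'])/2)
    return f,c['cx'],c['cy'],R.from_rotvec(c['rvec']).as_matrix(),np.array(c['tvec'])
def proj(n,P):
    f,cx,cy,M,t=cal(n); p=np.atleast_2d(P)@M.T+t
    if n=='wrist':
        r=np.hypot(p[:,0],p[:,1]); k=f*np.arctan2(r,p[:,2])/np.maximum(r,1e-9)
        return np.c_[cx+k*p[:,0],cy+k*p[:,1]]
    return np.c_[cx+f*p[:,0]/p[:,2],cy+f*p[:,1]/p[:,2]]
def unproj(n,px,z,c=None):
    f,cx,cy,M,t=c or cal(n); u=np.atleast_2d(px)-[cx,cy]
    if n=='wrist':
        r=np.hypot(u[:,0],u[:,1]); th=r/f; d=np.c_[u/np.maximum(r,1e-9)[:,None]*np.sin(th)[:,None],np.cos(th)]
    else: d=np.c_[u/f,np.ones(len(u))]
    d=d@M; o=-M.T@t
    return o+d*((z-o[2])/d[:,2])[:,None]
E
python3 - <<'E'
from h import *
np.set_printoptions(precision=4,suppress=True)
a=robot.read_camera('top');cv2.imwrite('pics/top.png',cv2.resize(a,(800,600)))
b=robot.read_camera('scene');cv2.imwrite('pics/scene.png',cv2.resize(b,(800,600)))
for q in ['pad_1','jig','pile_spot','jaw_push','white_bottle','syrup_bottle']:
    for d in robot.landmark_of('top',q): print(q,d['conf'],np.array(d['centre']),proj('top',d['centre'])*800/560)
print(robot.read_state())
E
```

```text
pad_1 0.9 [ 0.4089 -0.1731 -0.0036] [[451.8    388.7144]]
pad_1 0.89 [0.5587 0.0888 0.0118] [[319.679  311.5431]]
pad_1 0.78 [ 0.528  -0.3459  0.03  ] [[541.3315 327.2078]]
pad_1 0.78 [ 0.4169 -0.0175 -0.001 ] [[372.877  384.2299]]
pad_1 0.73 [ 0.4158  0.2974 -0.0025] [[212.2297 384.0893]]
pad_1 0.68 [ 0.515  -0.1951  0.0284] [[464.2693 333.4815]]
pad_1 0.58 [0.5676 0.2711 0.0007] [[228.7304 307.3219]]
pad_1 0.25 [ 0.5622 -0.0392  0.0378] [[384.456  308.3207]]
jig 0.88 [ 0.565   0.1107 -0.0031] [[309.4872 309.386 ]]
pile_spot 0.71 [0.5725 0.1103 0.0112] [[308.998  304.6229]]
jaw_push 0.72 [ 0.5601 -0.0411  0.0395] [[385.4353 309.2731]]
jaw_push 0.44 [ 0.5287 -0.3461  0.0306] [[541.4977 326.8168]]
white_bottle 0.86 [ 0.7493 -0.0996  0.0018] [[414.3675 220.5032]]
syrup_bottle 0.56 [ 0.7097 -0.2275 -0.0042] [[476.6471 240.5526]]
syrup_bottle 0.51 [0.567  0.2729 0.0001] [[227.8814 307.6573]]
{'t': 0.4, 'q': array([ 1.0346,  0.1305,  1.4883,  0.    ,  1.523 , -0.0854]), 'dq': array([-0.    , -0.0012,  0.0005, -0.0002,  0.0018, -0.0009]), 'joint_torque': array([ -0.0002, -55.8973, -49.1328,   0.0768,   0.0264,  -0.0001]), 'tool_pos': array([0.2614, 0.54  , 0.2185]), 'orientation': array([-0.7021, -3.0621,  0.0003]), 'force': array([-0.1715,  0.8758, -0.635 ]), 'wrist_torque': array([-0.0326,  0.0382, -0.0235]), 'gripper_force': 0.0, 'opening': 0.09271202096213554}
```

View pics/top.png

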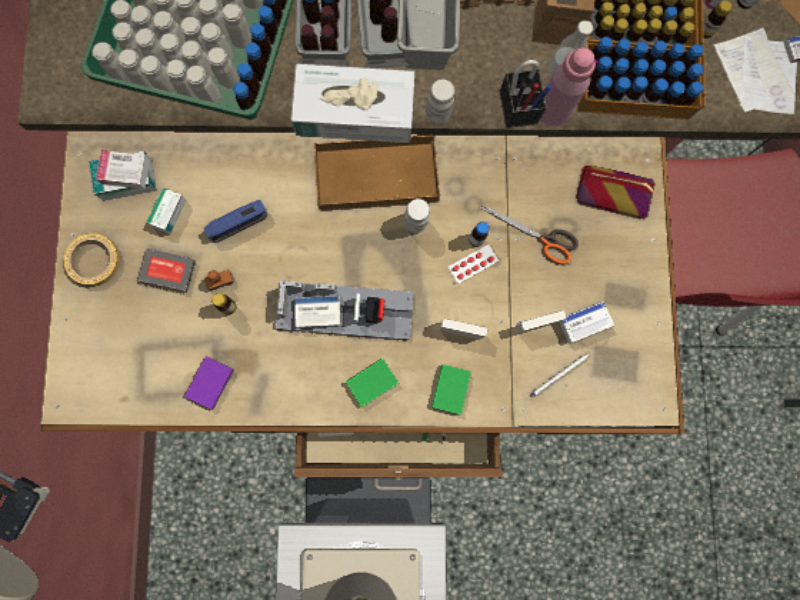

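View pics/scene.png

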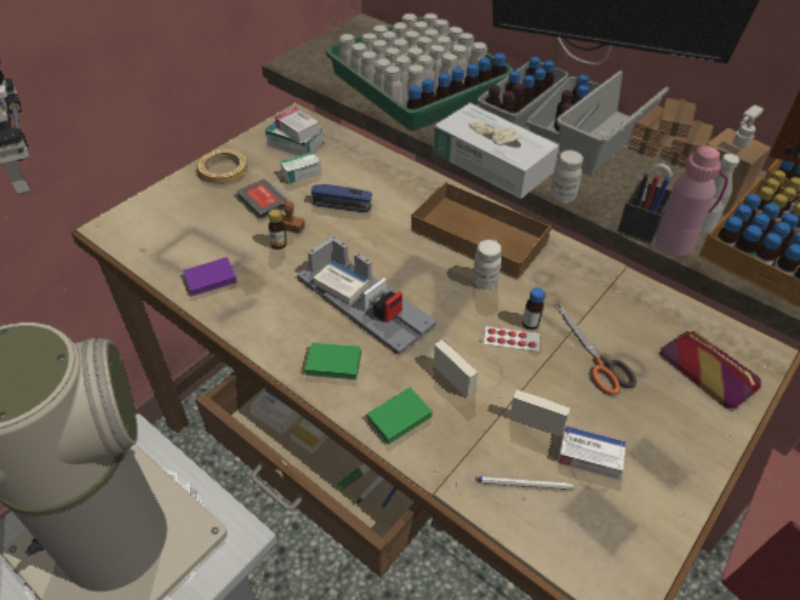

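The top picture shows the jig at about (345,310). The two standing cream pads are at (464,329) and (543,321). The two green blocks at (372,383) and (451,389) and the purple one at (209,383) are look-alikes, and (586,322) is a TABLETS box. The cream, on-edge blocks match pad_2 and pad_3. I'll confirm that in one enlarged crop and measure their masks.

```bash
cat >> h.py <<'E'
def goal(p,heading,z=None):
    "increments to a TCP goal with the closing line along heading (deg, world)"
    s=robot.read_state(); M=R.from_rotvec(s['orientation']).as_matrix()
    d=M.T@(np.array(p)-s['tool_pos'])*1000
    h=np.degrees(np.arctan2(M[1,1],M[0,1])); y=-((heading-h+90)%180-90)
    print('goal',np.round(p,4),'-> inc',np.round(d,1),'yaw %.1f'%y,'h now %.1f'%h,'q6',s['q'][5].round(2),'tcp',s['tool_pos'].round(4))
E
python3 - <<'E'
from h import *
np.set_printoptions(precision=4,suppress=True)
a=robot.read_camera('top');cv2.imwrite('pics/crop.png',cv2.resize(a[180:270,180:440],(780,270),interpolation=cv2.INTER_CUBIC))
for q in ['pad_1','jig','jaw_push']:
    for d in robot.regions_of('top',q):
        m=d['pixels'].astype(np.uint8); ys,xs=np.nonzero(m)
        r=cv2.minAreaRect(np.c_[xs,ys].astype(np.float32))
        print(q,round(d['conf'],2),len(xs),r, unproj('top',cv2.boxPoints(r),.058)[:,:2].tolist() if q=='pad_1' else '')
goal([.515,-.195,.16],90)
E
```

```text
pad_1 0.98 699 ((146.60000610351562, 267.8000183105469), (22.360679626464844, 32.199378967285156), 26.56505012512207) [[0.39207467594869144, 0.3314590060199863], [0.46871792102916743, 0.2971431094639199], [0.44224501240489783, 0.24246107786343335], [0.36609298253660993, 0.27725536622158214]]
pad_1 0.83 659 ((222.06236267089844, 217.74688720703125), (21.17354965209961, 31.111135482788086), 87.1375961303711) [[0.5799170667182731, 0.13346631263535497], [0.5847860785627448, 0.04875638216721166], [0.5265939750443736, 0.0449058227107869], [0.5218570909597405, 0.12898914029995234]]
pad_1 0.81 673 ((260.4999694824219, 267.5), (21.35595703125, 32.44995880126953), 56.3099365234375) [[0.41869275551519414, 0.035234204999334565], [0.46718016630418735, -0.03678079577308054], [0.4197781886125636, -0.06882863413026223], [0.37191309322692634, 0.003000666048787126]]
pad_1 0.7 695 ((315.9999694824219, 272.5), (22.56077003479004, 32.214176177978516), 12.528807640075684) [[0.3713907642312645, -0.12645273493125256], [0.4550524611644532, -0.1458147722325426], [0.4422082806952488, -0.20512117454982295], [0.
[... 277 characters left out ...]
22981049552], [0.49973487855782683, -0.22659715184438955]]
pad_1 0.47 233 ((378.79248046875, 224.77359008789062), (7.692190647125244, 34.6148567199707), 74.05460357666016) [[0.5332878332685699, -0.2902552985542376], [0.5600883704823875, -0.38251903889567107], [0.539688705051878, -0.38752737915501434], [0.5130499959143264, -0.29547717394744655]]
jig 0.86 2402 ((241.02967834472656, 216.8499755859375), (94.50867462158203, 33.979888916015625), 4.844000816345215) 
jaw_push 0.56 303 ((258.32354736328125, 216.29409790039062), (20.017786026000977, 17.410104751586914), 4.39870548248291) 
goal [ 0.515 -0.195  0.16 ] -> inc [-548.5 -551.2   58.7] yaw -25.8 h now 64.2 q6 -0.09 tcp [0.2614 0.5401 0.2186]
```

View pics/crop.png

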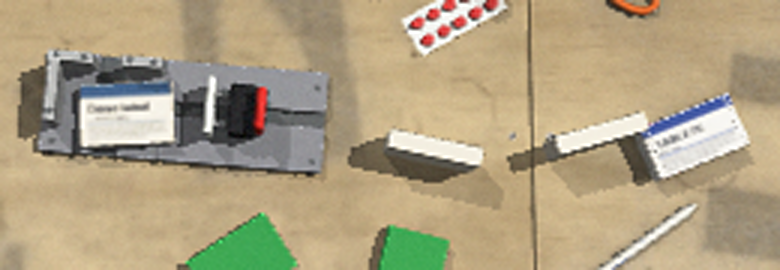

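The crop confirms it. Both standing cream pads are plain (pad_2 at about crop (435,150), pad_3 at (600,132)), and pad_3 stands beside the TABLETS box. I'll move above pad_2 first.

play_rows --increments "-40 -40 0 -3 -1;-90 -90 0 -6 -1;-150 -150 5 -10 -1;-210 -210 10 -13 -1;-270 -270 15 -13 -1;-330 -330 20 -13 -1;-390 -390 20 -13 -1;-450 -450 20 -13 -1;-500 -500 20 -13 -1;-535 -540 20 -13 1;-535 -540 20 -13 1;-535 -540 20 -13 1;-535 -540 20 -13 1;-535 -540 20 -13 1" --force 20

```text
t: 2.0
tool_pos: [0.4888, -0.1239, 0.2]
orientation: [0.351, 3.121, -0.0]
force: [1.5, 0.3, 0.8]
opening: 0.0576
gripper_force: 0.0
```

```bash
cat > look.py <<'E'
from h import *
import sys
np.set_printoptions(precision=4,suppress=True)
def look(name,qs):
    c=cal('wrist'); a=robot.read_camera('wrist'); cv2.imwrite('pics/'+name+'.png',a)
    print(robot.read_state()['t'])
    for q,z in qs:
        for d in robot.regions_of('wrist',q):
            m=d['pixels'].astype(np.uint8); ys,xs=np.nonzero(m)
            P=unproj('wrist',np.c_[xs,ys],z,c)[:,:2]*1000
            r=cv2.minAreaRect(P.astype(np.float32)); b=cv2.boxPoints(r)
            e=b[1]-b[0]; f=b[2]-b[1]; e=e if np.hypot(*e)>np.hypot(*f) else f
            print(q,round(d['conf'],2),len(xs),'px',xs.mean().round(),ys.mean().round(),'ctr',np.round(r[0],1),'size',np.round(r[1],1),'hd %.1f'%(np.degrees(np.arctan2(e[1],e[0]))%180))
    return a,c
if __name__=='__main__': look(sys.argv[1],[(q.split(':')[0],float(q.split(':')[1])) for q in sys.argv[2:]])
E
python3 look.py w1 pad_2:.058
```

```text
2.05
pad_2 0.91 630 px 131.0 256.0 ctr [ 523.1 -304.3] size [22.2 66.3] hd 105.7
pad_2 0.84 2378 px 225.0 233.0 ctr [ 515.1 -189.5] size [88.9 35.8] hd 77.3
pad_2 0.81 1250 px 549.0 79.0 ctr [412.2 235.3] size [48.  81.3] hd 158.4
pad_2 0.78 3158 px 459.0 204.0 ctr [542.9  70.1] size [59.4 87.5] hd 92.9
pad_2 0.68 491 px 242.0 353.0 ctr [ 672.6 -211.6] size [28.7 41.3] hd 162.5
pad_2 0.65 4273 px 220.0 124.0 ctr [ 408.7 -162.4] size [53.8 76.8] hd 165.9
pad_2 0.56 4245 px 358.0 105.0 ctr [419.1 -28.3] size [53.8 78.6] hd 123.1
```

View pics/w1.png

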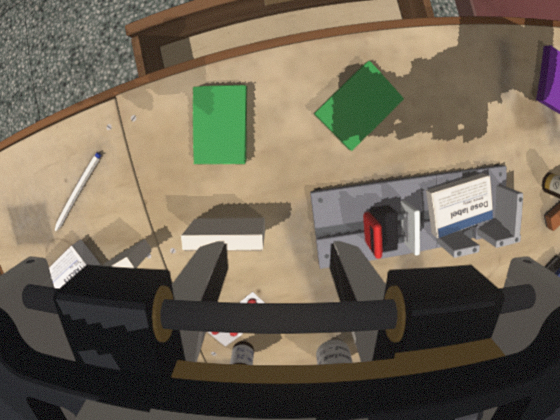

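The wrist picture shows pad_2's top edge strip at (181–263, 233–249) and pad_1 lying in the jig at (462,206). Next I'll segment the bright strip precisely.

```bash
python3 - <<'E'
from h import *
np.set_printoptions(precision=1,suppress=True)
P=unproj('wrist',[[181,234],[263,232],[264,249],[182,249]],.058)[:,:2]*1000
print(P,P.mean(0),cv2.minAreaRect(P.astype(np.float32)))
E
python3 -c "
from h import *
u=np.array([np.cos(np.radians(-13)),np.sin(np.radians(-13))])
c=np.array([.523,-.189])
for d,z in [(-.04,.13),(-.04,.046),(.02,.046)]: goal([*(c+d*u),z],77)"
```

```text
[[ 505.8 -234.6]
 [ 522.3 -150.3]
 [ 540.6 -153.8]
 [ 522.2 -239.1]] [ 522.7 -194.4] ((522.3162841796875, -194.46588134765625), (87.2805404663086, 18.62268829345703), 77.82706451416016)
goal [ 0.484 -0.18   0.13 ] -> inc [ -7.2 -52.7  69.4] yaw -0.1 h now 76.9 q6 -1.7 tcp [ 0.489  -0.127   0.1993]
goal [ 0.484 -0.18   0.046] -> inc [ -7.2 -52.5 153.4] yaw -0.1 h now 76.9 q6 -1.7 tcp [ 0.489  -0.127   0.1993]
goal [ 0.5425 -0.1935  0.046 ] -> inc [-67.2 -52.4 153.4] yaw -0.1 h now 76.9 q6 -1.7 tcp [ 0.489  -0.127   0.1993]
```

play_rows --increments "0 -30 30 0 1;-5 -57 75 0 1;-6 -57 115 0 1;-6 -57 148 0 1;-6 -57 152 0 1;-16 -57 152 0 1;-22 -57 152 0 1;-26 -57 152 0 1;-30 -57 152 0 1;-34 -57 152 0 1;-38 -57 152 0 1;-42 -57 152 0 1;-46 -57 152 0 1;-50 -57 152 0 1;-54 -57 152 0 1;-56 -57 152 0 1;-56 -57 152 0 1;-40 -57 120 0 -1;-20 -57 70 0 -1;0 -57 20 0 -1"

```text
t: 4.1
tool_pos: [0.477, -0.1773, 0.1728]
orientation: [-0.351, -3.119, -0.001]
force: [0.9, 0.1, 1.6]
opening: 0.0202
gripper_force: 0.0
```

```bash
python3 look.py w2 pad_2:.017
```

```text
4.15
pad_2 0.83 662 px 158.0 267.0 ctr [ 536.9 -352.7] size [ 23.2 117.1] hd 102.2
pad_2 0.78 4349 px 413.0 109.0 ctr [419.3 -18.3] size [60.6 90.4] hd 123.3
pad_2 0.74 5052 px 268.0 124.0 ctr [ 407.5 -171.1] size [57.9 86. ] hd 166.5
pad_2 0.73 2773 px 504.0 211.0 ctr [560.4  95.1] size [ 67.2 100.4] hd 93.4
pad_2 0.7 2018 px 278.0 267.0 ctr [ 557.2 -206.7] size [66.5 66.1] hd 78.5
pad_2 0.59 12429 px 451.0 225.0 ctr [571.3  57.5] size [313.5 122.5] hd 85.6
```

View pics/w2.png

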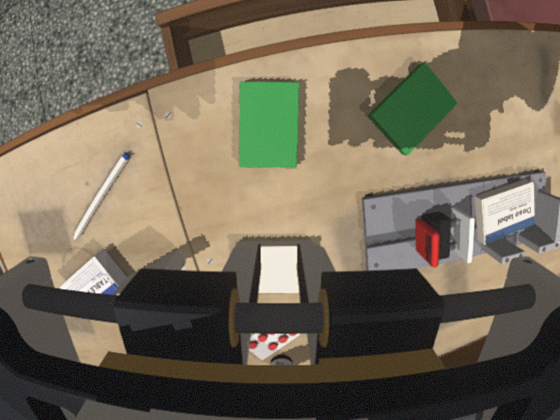

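The pad has toppled, and its face lies flat at about (280,270) between the fingers. I'll back off a little to see it whole.

play_rows --increments "30 -5 -20 0 -1;50 -10 -40 0 -1;60 -10 -50 0 -1;60 -10 -50 0 -1;60 -10 -50 0 -1;60 -10 -50 0 -1"

```text
t: 4.8
tool_pos: [0.4179, -0.1741, 0.2215]
orientation: [-0.351, -3.121, -0.001]
force: [-0.2, 0.2, -0.8]
opening: 0.0757
gripper_force: 0.0
```

```bash
python3 look.py w3 pad_2:.017
python3 -c "
from h import *
goal([.559,-.203,.16],77.5)"
```

```text
4.85
pad_2 0.85 3770 px 279.0 173.0 ctr [ 407.5 -170.3] size [59.5 87.4] hd 167.2
pad_2 0.75 3429 px 403.0 157.0 ctr [419.2 -18.5] size [64.6 90.5] hd 123.2
pad_2 0.75 195 px 557.0 131.0 ctr [416.2 252.7] size [18.3 59.7] hd 173.1
pad_2 0.64 2206 px 483.0 240.0 ctr [560.6  95.2] size [70.5 97.1] hd 92.8
pad_2 0.62 2243 px 283.0 285.0 ctr [ 550.8 -197.9] size [86.8 51.6] hd 77.0
goal [ 0.559 -0.203  0.16 ] -> inc [-144.2    3.    61.1] yaw -0.3 h now 77.2 q6 -1.86 tcp [ 0.4178 -0.174   0.2214]
```

View pics/w3.png

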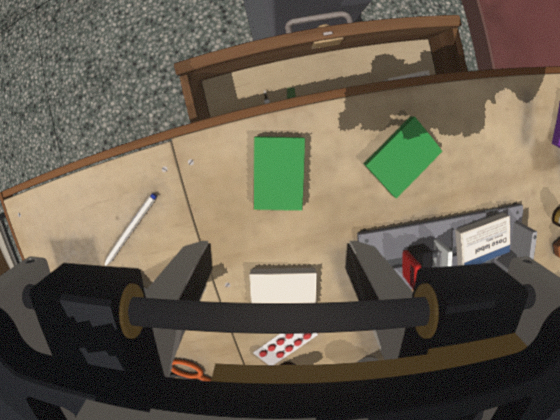

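The pad lies flat with its face at about (283,285), partly behind the gripper bar, and the blister pack is clear of it. I'll cross-check with the top camera, since the fingers only have about 3 mm of clearance each.

Run:
```python
from h import *
c=cal('top'); robot.read_camera('top')
for d in robot.regions_of('top','pad_2'):
    ys,xs=np.nonzero(d['pixels']); P=unproj('top',np.c_[xs,ys],.017,c)[:,:2]*1000
    r=cv2.minAreaRect(P.astype(np.float32)); 
    if abs(r[0][1]+200)<60: print(r)
goal([.554,-.1986,.06],77)
```

```text
((563.7615356445312, -186.85482788085938), (63.799407958984375, 60.50250244140625), 76.18284606933594)
((378.80352783203125, -179.03582763671875), (27.755393981933594, 35.821189880371094), 70.59909057617188)
goal [ 0.554  -0.1986  0.06  ] -> inc [-138.5    6.2  161.5] yaw 0.2 h now 77.2 q6 -1.86 tcp [ 0.4178 -0.1741  0.2217]
```

play_rows --increments "-40 2 20 0 -1;-85 4 50 0 -1;-125 6 90 0 -1;-138 6 125 0 -1;-138 6 150 0 -1;-138 6 177 0 -1;-138 6 180 0 -1;-138 6 180 0 -1"

```text
t: 5.8
tool_pos: [0.553, -0.1987, 0.0416]
orientation: [-0.351, -3.12, -0.001]
force: [-0.3, 0.0, 0.1]
opening: 0.0933
gripper_force: 0.0
```

```bash
python3 look.py w4 pad_2:.017
python3 -c "
from h import *
a=cv2.imread('pics/w4.png');cv2.imwrite('pics/w4c.png',cv2.resize(a[190:420,120:440],(800,575)))
goal([.554,-.1986,.004],77)"
```

```text
5.85
pad_2 0.72 11805 px 278.0 246.0 ctr [ 559.5 -199.7] size [86.3 62.7] hd 77.7
pad_2 0.71 1675 px 102.0 245.0 ctr [ 535.8 -328.2] size [21.9 73.2] hd 105.2
pad_2 0.59 4621 px 480.0 24.0 ctr [443.1 -20.6] size [ 48.5 110.2] hd 91.9
pad_2 0.55 7097 px 268.0 35.0 ctr [ 429.6 -176.1] size [59.3 46.3] hd 76.4
goal [ 0.554  -0.1986  0.004 ] -> inc [ 1.1  0.8 40.3] yaw 0.2 h now 77.2 q6 -1.78 tcp [ 0.5548 -0.1996  0.0443]
```

View pics/w4c.png

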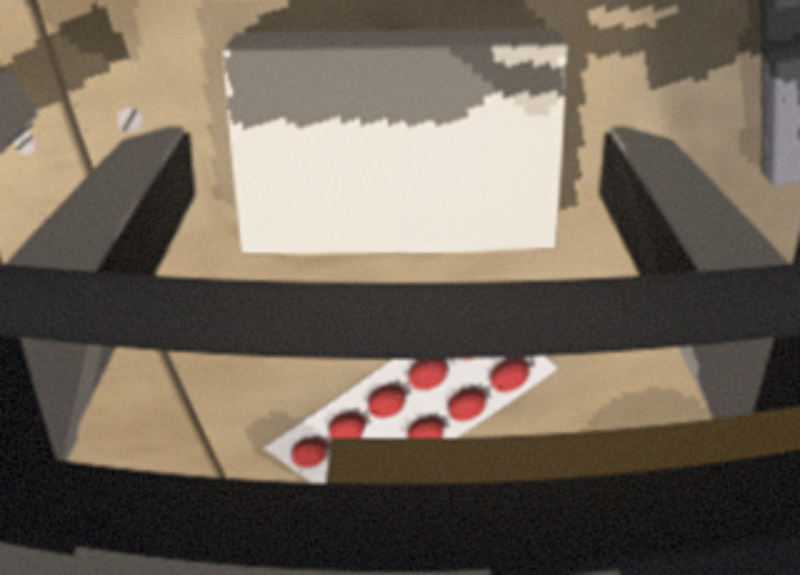

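The crop shows the pad centred between the open fingers, with its near edge at (237–555, 40–250). It sits about 1 mm toward the right. I'll descend and grip.

play_rows --increments "-5 1 8 -0.5 -1;-5 1 16 -0.5 -1;-5 1 24 -0.5 -1;-5 1 32 -0.5 -1;-5 1 37 -0.5 -1;-5 1 37 -0.5 1;-5 1 37 -0.5 1;-5 1 37 -0.5 1;-5 1 37 -0.5 1" --force 20

```text
t: 6.8
tool_pos: [0.5592, -0.1994, 0.0059]
orientation: [0.337, 3.123, -0.0]
force: [0.6, 0.6, -0.5]
opening: 0.0859
gripper_force: 20.0
```

play_rows --increments "0 0 -20 0 1;0 0 -60 0 1;0 0 -100 0 1;5 20 -140 -2 1;15 60 -180 -4 1;25 100 -205 -7.5 1;35 140 -205 -7.5 1;50 190 -205 -7.5 1;60 240 -205 -7.5 1;70 270 -205 -7.5 1;70 280 -205 -7.5 1;70 280 -205 -7.5 1;70 280 -205 -7.5 1"

```text
t: 8.1
tool_pos: [0.5504, 0.0884, 0.2106]
orientation: [0.132, 3.139, -0.001]
force: [0.5, -0.1, -0.5]
opening: 0.0858
gripper_force: 20.0
```

Run:
```python
from look import *
a,c=look('w5',[('pad_1',.029),('jig',.012)])
for q in ['jig','pile_spot','jaw_push','pad_1']:
    for d in robot.landmark_of('wrist',q): print(q,d['conf'],np.array(d['centre']))
    for d in robot.landmark_of('top',q)*0: pass
cv2.imwrite('pics/w5c.png',cv2.resize(a[40:280,60:500],(800,436)))
s=robot.read_state();print(s['tool_pos'],s['opening'])
import pickle;pickle.dump(c,open('w5.pkl','wb'))
```

```text
8.15
pad_1 0.89 3540 px 282.0 187.0 ctr [553.2  91.2] size [55.9 86.6] hd 90.8
pad_1 0.72 14785 px 279.0 255.0 ctr [636.7  81.7] size [195.2 122.1] hd 85.4
pad_1 0.68 2766 px 69.0 95.0 ctr [ 410.7 -158. ] size [70.8 84.2] hd 166.3
pad_1 0.66 3827 px 178.0 81.0 ctr [422.5 -11.1] size [61.8 85. ] hd 123.1
pad_1 0.66 3255 px 442.0 66.0 ctr [420.6 289.5] size [63.1 88.6] hd 155.2
pad_1 0.59 332 px 9.0 200.0 ctr [ 528.5 -305.2] size [24.9 64.8] hd 106.9
jig 0.67 9674 px 216.0 188.0 ctr [561.2  40.3] size [268.6  96.9] hd 85.8
jaw_push 0.9 [ 0.5543 -0.037   0.0388]
pad_1 0.93 [0.4197 0.298  0.0023]
pad_1 0.92 [0.5572 0.0903 0.0106]
pad_1 0.9 [0.5545 0.0886 0.2246]
pad_1 0.86 [ 0.407  -0.1776  0.0038]
pad_1 0.65 [ 0.4208 -0.017  -0.0021]
[0.5503 0.0891 0.2105] 0.08584505756130839
```

View pics/w5c.png

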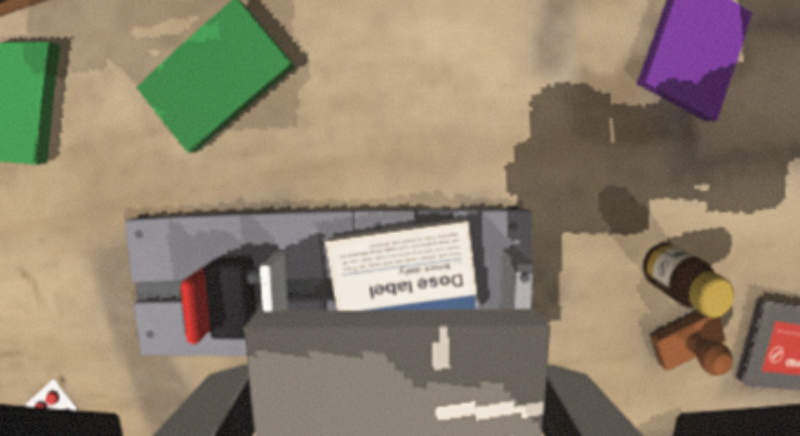

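```bash
cat > ov.py <<'E'
from h import *
import pickle
def boxes(o,hd):
    a=np.radians(hd-90); X=np.array([np.cos(a),np.sin(a)]); Y=np.array([-X[1],X[0]])
    B=[]
    for x0,x1,y0,y1,z0,z1 in [(29,39,-50,55,12,59),(-26,39,43,53,12,59)]:
        for z in (z0,z1):
            B.append([[*(o+(x*X+y*Y)/1000),z/1000] for x,y in [(x0,y0),(x1,y0),(x1,y1),(x0,y1)]])
    return B
def draw(im,cam,c,o,hd,off,s):
    for i,b in enumerate(boxes(o,hd)):
        f,cx,cy,M,t=c; p=np.array(b)@M.T+t
        if cam=='wrist':
            r=np.hypot(p[:,0],p[:,1]); k=f*np.arctan2(r,p[:,2])/r; q=np.c_[cx+k*p[:,0],cy+k*p[:,1]]
        else: q=np.c_[cx+f*p[:,0]/p[:,2],cy+f*p[:,1]/p[:,2]]
        cv2.polylines(im,[np.int32(((q+.5-off)*s-.5)*16)],True,[(0,0,255),(0,255,0)][i%2],1,cv2.LINE_AA,4)
E
python3 - <<'E'
from ov import *
o=np.array([.566,.112]);hd=85.5
t=cv2.imread('pics/crop.png')[:,:330]; t=cv2.resize(t,None,fx=2,fy=2)
draw(t,'top',cal('top'),o,hd,np.array([180,180]),6)
w=cv2.imread('pics/w5.png')[130:230,250:390]; w=cv2.resize(w,None,fx=4,fy=4)
w0=pickle.load(open('w5.pkl','rb')); 
draw(w,'wrist',w0,o,hd,np.array([250,130]),4)
im=np.zeros((600,800,3),np.uint8); im[:300,:500]=t[80:380,40:540]; im[300:600,:560]=w[100:400]
cv2.imwrite('pics/ov.png',im)
E
```

```text
(no output)
```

View pics/ov.png

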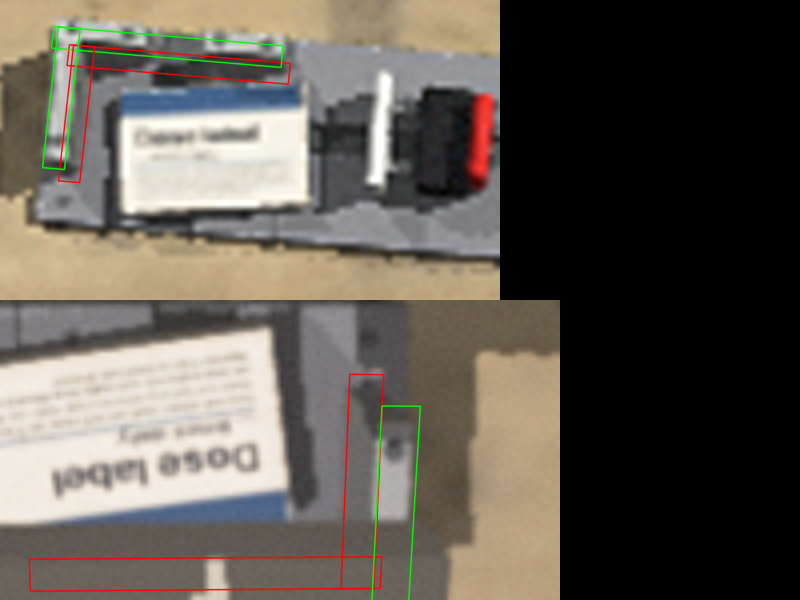

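Both overlays match to a few mm. The top view suggests the jig origin is about (0.569, 0.112) with heading about 85.7°, and the jaw is fully open. I'll place pad_2 on pad_1, offset toward the jaw so the fingers clear the end fence.

```bash
cat >> h.py <<'E'
O=np.array([.569,.112]); HD=85.7
JX=np.array([np.cos(np.radians(HD-90)),np.sin(np.radians(HD-90))]); JY=np.array([-JX[1],JX[0]])
def J(x,y,z): return [*(O+(x*JX+y*JY)/1000),z]
def tojig(p): d=(np.array(p[:2])-O)*1000; return np.array([d@JX,d@JY])
E
python3 -c "
from h import *
goal(J(-9,-28,.0345),HD)"
```

```text
goal [0.5579 0.0848 0.0345] -> inc [ -8.   -3.6 176. ] yaw -0.5 h now 85.2 q6 -1.42 tcp [0.5503 0.0891 0.2105]
```

play_rows --increments "-8 -4 30 -0.5 1;-8 -4 65 -0.5 1;-8 -4 100 -0.5 1;-8 -4 130 -0.5 1;-8 -4 150 -0.5 1;-8 -4 162 -0.5 1;-8 -4 168 -0.5 1;-8 -4 172 -0.5 1;-8 -4 174 -0.5 1;-8 -4 175 -0.5 1;-8 -4 175 -0.5 1"

```text
t: 9.75
tool_pos: [0.5585, 0.0846, 0.0363]
orientation: [0.119, 3.138, 0.0]
force: [0.4, -0.0, 0.7]
opening: 0.0858
gripper_force: 20.0
```

play_rows --increments "0 0 1.5 0 1;0 0 1.5 0 1;0 0 1.5 0 -1;0 0 1.5 0 -1;0 0 1.5 0 -1;0 0 -5 0 -1;0 0 -25 0 -1;0 0 -60 0 -1;0 0 -100 0 -1;0 0 -140 0 -1;0 0 -160 0 -1;0 0 -170 0 -1;0 0 -170 0 -1"

```text
t: 11.05
tool_pos: [0.5588, 0.0847, 0.2073]
orientation: [0.118, 3.136, 0.0]
force: [0.2, 1.2, -0.4]
opening: 0.093
gripper_force: 0.0
```

```bash
python3 look.py w6 pad_2:.046
python3 -c "
from h import *
goal([.535,-.27,.20],16)"
```

```text
11.1
pad_2 0.94 4732 px 278.0 192.0 ctr [560.5  85.5] size [87.7 60.8] hd 85.7
pad_2 0.89 3201 px 446.0 60.0 ctr [424.  279.4] size [58.8 83.8] hd 154.6
pad_2 0.88 757 px 298.0 166.0 ctr [534.5 105.1] size [95.8 46.5] hd 55.7
pad_2 0.78 3797 px 180.0 72.0 ctr [426.5  -6.4] size [56.6 80.4] hd 123.1
pad_2 0.62 2783 px 70.0 87.0 ctr [ 415.1 -145.6] size [65.1 80.1] hd 166.6
pad_2 0.52 318 px 9.0 192.0 ctr [ 527.1 -281.2] size [22.7 53.7] hd 102.3
pad_2 0.43 2613 px 191.0 197.0 ctr [559.3 -10.7] size [66.8 60. ] hd 85.2
goal [ 0.535 -0.27   0.2  ] -> inc [  -4.6 -355.2    4.2] yaw 69.7 h now 85.7 q6 -1.44 tcp [0.5572 0.0845 0.2041]
```

play_rows --increments "-2 -30 0 8 -1;-4 -75 0 16 -1;-8 -125 0 24 -1;-12 -175 0 32 -1;-16 -225 0 40 -1;-20 -275 0 48 -1;-24 -325 0 56 -1;-26 -375 2 64 -1;-28 -420 4 70 -1;-28 -450 4 70 -1;-28 -468 4 70 -1;-28 -468 4 70 -1;-28 -468 4 70 -1"

```text
t: 12.45
tool_pos: [0.5503, -0.3831, 0.2003]
orientation: [-1.896, -2.502, -0.001]
force: [0.2, 0.7, 0.8]
opening: 0.093
gripper_force: 0.0
```

Run:
```python
from look import *
a,c=look('w7',[('pad_3',.058)])
import pickle;pickle.dump(c,open('w7.pkl','wb'))
for d in robot.landmark_of('wrist','pad_3'): print(d['conf'],np.array(d['centre']))
b=np.full((600,800,3),0,np.uint8); b[:420,:560]=a; cv2.imwrite('pics/w7v.png',a)
goal([.53,-.343,.03],16)
```

```text
12.5
pad_3 0.82 400 px 219.0 5.0 ctr [ 440.3 -218.6] size [43.7 16.4] hd 10.7
pad_3 0.58 1678 px 277.0 154.0 ctr [ 539.  -344.2] size [18.1 86.1] hd 105.4
0.96 [ 0.5309 -0.3485  0.0281]
goal [ 0.53  -0.343  0.03 ] -> inc [ 43.6  -9.5 171.5] yaw -0.2 h now 15.8 q6 -0.96 tcp [ 0.551  -0.3825  0.2014]
```

View pics/w7.png

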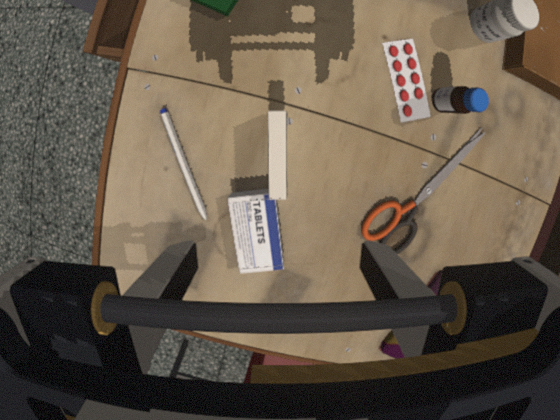

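The picture shows pad_3 standing at (277,154), with its near end just beside the TABLETS box (258,232). I'll grip its thickness slightly off the box side and carry it to the free spot where pad_2 stood.

play_rows --increments "15 0 30 0.4 0;35 -1 70 0.4 0;50 -1 100 0.4 0;50 -1 135 0.4 0;50 -1 160 0.4 0;50 -1 175 0.4 0;50 -1 180 0.4 0;50 -1 180 0.4 1;50 -1 180 0.4 1;50 -1 180 0.4 1;50 -1 180 0.4 1;50 -1 178 0.4 1;50 -1 165 0.4 1;50 -1 140 0.4 1;50 -1 110 0.4 1;50 -1 110 0.4 1" --force 20

```text
t: 14.2
tool_pos: [0.539, -0.3386, 0.0981]
orientation: [1.901, 2.49, 0.0]
force: [0.7, -1.1, -0.5]
opening: 0.0168
gripper_force: 20.0
```

```bash
python3 -c "
from h import *
s=robot.read_state();print(s['opening'],s['gripper_force'],s['force'])
goal([.522,-.18,.09],-13);goal([.522,-.18,.022],-13)"
```

```text
0.01680007279075591 19.98398333787918 [ 0.66829295 -1.05398737 -0.4947983 ]
goal [ 0.522 -0.18   0.09 ] -> inc [157.5  25.3   7.1] yaw 28.3 h now 15.3 q6 -0.91 tcp [ 0.539  -0.3386  0.0981]
goal [ 0.522 -0.18   0.022] -> inc [158.   24.9  75.1] yaw 28.3 h now 15.3 q6 -0.91 tcp [ 0.539  -0.3386  0.0981]
```

play_rows --increments "25 3 0 7 1;60 8 0 14 1;100 14 0 21 1;135 21 0 28 1;152 25 0 28 1;157 25 10 28 1;157 25 30 28 1;157 25 50 28 1;157 25 60 28 1;157 25 64 28 1;157 25 66 28 1;157 25 68 28 1;157 25 68 28 1"

```text
t: 15.5
tool_pos: [0.5193, -0.1787, 0.0241]
orientation: [2.453, 1.961, 0.001]
force: [-0.8, -0.2, -0.7]
opening: 0.0169
gripper_force: 20.0
```

play_rows --increments "0 0 1 0 1;0 0 2 0 1;0 0 2 0 1;0 0 2 0 1"

```text
t: 15.9
tool_pos: [0.5195, -0.1785, 0.0229]
orientation: [2.453, 1.961, 0.001]
force: [-2.6, 0.3, 7.0]
opening: 0.017
gripper_force: 20.0
```

play_rows --increments "0 0 1 0 0.3;0 0 1 0 0.3;0 0 0 0 0.3;0 0 -20 0 0.3;0 0 -50 0 0.3;0 0 -80 0 1;-4 -15 -90 0 1;-10 -35 -90 0 1;-10 -50 -80 0 1;-10 -50 -50 0 1;-10 -50 -25 0 1;-10 -50 -23 0 1;-10 -40 -23 0 1;-10 -34 -23 0 1;-10 -30 -23 0 1;-10 -26 -23 0 1;-10 -22 -23 0 1;-10 -18 -23 0 1;-10 -14 -23 0 1;-10 -10 -23 0 1"

```text
t: 17.9
tool_pos: [0.5071, -0.1859, 0.0445]
orientation: [-2.454, -1.961, 0.0]
force: [-0.2, 0.4, 0.2]
opening: 0.0007
gripper_force: 0.0
```

play_rows --increments "0 4 0 0 1;0 8 0 0 1;0 10 0 0 1;0 10 0 0 1;0 -10 -20 -8 -1;0 -40 -60 -16 -1;0 -60 -100 -24 -1;0 -60 -130 -32 -1;0 -60 -150 -40 -1;0 -60 -150 -48 -1;0 -60 -150 -56 -1;0 -60 -150 -64 -1;0 -60 -150 -72 -1;0 -60 -150 -80 -1;0 -60 -150 -88 -1;0 -60 -150 -90 -1;0 -60 -150 -90 -1"

```text
t: 19.6
tool_pos: [0.4481, -0.1725, 0.1945]
orientation: [-0.348, -3.122, -0.0]
force: [-0.1, 0.3, 0.3]
opening: 0.0922
gripper_force: 0.0
```

```bash
python3 look.py w8 pad_3:.017
python3 -c "
from h import *
goal([.56,-.195,.08],77)"
```

```text
19.65
pad_3 0.88 3373 px 280.0 275.0 ctr [ 553.3 -194. ] size [85.7 63.9] hd 77.6
pad_3 0.86 3900 px 406.0 134.0 ctr [418.8 -18.4] size [62.1 89.2] hd 123.1
pad_3 0.83 4365 px 271.0 151.0 ctr [ 407.9 -171.3] size [58.8 85.7] hd 165.8
pad_3 0.77 542 px 495.0 208.0 ctr [534.8  94.4] size [24.3 97.3] hd 96.4
goal [ 0.56  -0.195  0.08 ] -> inc [-114.     2.9  114.5] yaw 0.2 h now 77.2 q6 -1.82 tcp [ 0.4482 -0.1726  0.1945]
```

play_rows --increments "-30 1 20 -0.4 -1;-70 2 55 -0.4 -1;-105 2 95 -0.4 -1;-111 2 125 -0.4 -1;-111 2 145 -0.4 -1;-111 2 152 -0.4 -1;-111 2 152 -0.4 -1"

```text
t: 20.4
tool_pos: [0.556, -0.1947, 0.0414]
orientation: [-0.338, -3.121, -0.001]
force: [-0.1, -0.6, -0.1]
opening: 0.0933
gripper_force: 0.0
```

```bash
python3 look.py w9 pad_3:.017
python3 -c "
from h import *
goal([.559,-.195,.0045],77.6)"
```

```text
20.45
pad_3 0.87 12094 px 277.0 235.0 ctr [ 555.1 -194.5] size [86.6 60.9] hd 77.6
pad_3 0.73 6720 px 262.0 34.0 ctr [ 430.4 -176.8] size [58.2 43.9] hd 76.4
pad_3 0.68 4293 px 476.0 23.0 ctr [443.7 -20.3] size [ 46.2 108.4] hd 92.1
goal [ 0.559  -0.195   0.0045] -> inc [-1.1  0.8 39.5] yaw 0.0 h now 77.6 q6 -1.78 tcp [ 0.5577 -0.1955  0.044 ]
```

play_rows --increments "0 0.5 8 0 -1;0 0.5 16 0 -1;0 0.5 24 0 -1;0 0.5 32 0 -1;0 0.5 37 0 -1;0 0.5 37 0 1;0 0.5 37 0 1;0 0.5 37 0 1;0 0.5 37 0 1" --force 20

```text
t: 21.4
tool_pos: [0.5574, -0.1948, 0.0059]
orientation: [0.337, 3.123, -0.0]
force: [0.6, 0.2, -1.3]
opening: 0.0856
gripper_force: 20.0
```

```bash
python3 -c "
from h import *
s=robot.read_state();print(s['opening'],s['force'])
goal(J(-9,-28,.2),HD);goal(J(-9,-28,.0515),HD)"
```

```text
0.08555932753222638 [ 0.57397143  0.16116792 -1.31121759]
goal [0.5579 0.0848 0.2   ] -> inc [  59.1  273.2 -194.2] yaw -8.0 h now 77.7 q6 -1.78 tcp [ 0.5574 -0.1948  0.0059]
goal [0.5579 0.0848 0.0515] -> inc [ 59.2 273.2 -45.7] yaw -8.0 h now 77.7 q6 -1.78 tcp [ 0.5574 -0.1948  0.0059]
```

play_rows --increments "0 0 -20 0 1;0 0 -60 0 1;4 15 -100 -2 1;12 50 -130 -4 1;22 95 -140 -6 1;33 145 -140 -8 1;44 195 -140 -8 1;53 240 -140 -8 1;59 265 -130 -8 1;59 273 -110 -8 1;59 273 -85 -8 1;59 273 -65 -8 1;59 273 -56 -8 1;59 273 -52 -8 1;59 273 -49 -8 1;59 273 -48 -8 1;59 273 -47 -8 1;59 273 -47 -8 1"

```text
t: 23.2
tool_pos: [0.5582, 0.0846, 0.0532]
orientation: [0.119, 3.138, 0.0]
force: [0.6, -1.1, -1.0]
opening: 0.0857
gripper_force: 20.0
```

play_rows --increments "0 0 1.5 0 1;0 0 1.5 0 1;0 0 1.5 0 -1;0 0 1.5 0 -1;0 0 1.5 0 -1;0 0 -5 0 -1;0 0 -25 0 -1;0 0 -60 0 -1;0 0 -100 0 -1;0 0 -140 0 -1;0 0 -155 0 0;0 0 -155 0 0;0 0 -155 0 0"

```text
t: 24.5
tool_pos: [0.5573, 0.0847, 0.2064]
orientation: [-0.119, -3.138, 0.0]
force: [-0.9, 0.6, 0.9]
opening: 0.0737
gripper_force: 0.0
```

Run:
```python
from look import *
look('w10',[('pad_3',.063),('pad_1',.029),('face',.058),('jaw',.058),('jaw_push',.064)])
for q in ['jaw_push','pile_spot','jig']:
  for d in robot.landmark_of('wrist',q): print(q,d['conf'],np.array(d['centre']),tojig(d['centre']))
for d in robot.recognise('wrist','face'): print(d['conf'],np.array(d['centre']),tojig(d['centre']))
print(robot.read_state()['opening'])
goal(J(-75,-24,.10),HD);goal(J(-75,-24,.018),HD)
```

```text
24.55
pad_3 0.8 495 px 299.0 166.0 ctr [533.  108.3] size [85.9 42. ] hd 53.8
pad_3 0.76 3752 px 180.0 74.0 ctr [429.2  -1.6] size [53.9 75.5] hd 122.6
pad_3 0.71 2699 px 70.0 88.0 ctr [ 418.8 -132.9] size [59.8 74.8] hd 165.9
pad_3 0.6 5336 px 278.0 194.0 ctr [557.4  85.4] size [88.3 61.8] hd 85.7
pad_3 0.59 3107 px 446.0 62.0 ctr [426.9 269.5] size [55.9 77.8] hd 154.3
pad_1 0.8 495 px 299.0 166.0 ctr [538.5 110.2] size [95.3 46.6] hd 53.8
pad_1 0.76 3752 px 180.0 74.0 ctr [423.2 -11.7] size [59.8 83.8] hd 122.6
pad_1 0.71 2699 px 70.0 88.0 ctr [ 411.7 -157.5] size [66.3 83. ] hd 165.9
pad_1 0.6 5336 px 278.0 194.0 ctr [565.6  84.7] size [98.  68.5] hd 85.7
pad_1 0.59 3107 px 446.0 62.0 ctr [420.7 289.2] size [62.  86.3] hd 154.3
face 0.83 688 px 212.0 200.0 ctr [558.5  18. ] size [14.9 57.6] hd 176.1
face 0.16 5194 px 278.0 194.0 ctr [558.5  85.2] size [87.8 60.8] hd 85.7
jaw 0.96 2634 px 191.0 199.0 ctr [556.   -7.5] size [65.1 59.1] hd 83.0
jaw_push 0.26 12831 px 232.0 191.0 ctr [554.7  48.2] size [231.9  93.5] hd 86.0
jaw_push 0.6 [ 0.5578 -0.0378  0.0436] [   0.0633 -150.2181]
0.66 [0.5574 0.0126 0.0563] [ -4.1145 -99.99  ]
0.04687070369641704
goal [0.4924 0.0937 0.1   ] -> inc [ 65.7   4.1 107.2] yaw -0.0 h now 85.7 q6 -1.44 tcp [0.5576 0.0847 0.2071]
goal [0.4924 0.0937 0.018 ] -> inc [ 65.6   4.1 189.2] yaw -0.0 h now 85.7 q6 -1.44 tcp [0.5576 0.0847 0.2071]
```

play_rows --increments "30 4 30 0 0;60 4 60 0 0;66 4 100 0 0;66 4 135 0 0;66 4 165 0 0;66 4 183 0 0;66 4 188 0 0;66 4 188 0 0;60 4 188 0 0;55 4 188 0 0;51 4 188 0 0;48 4 188 0 0;45 4 188 0 0;42 4 188 0 0;40 4 188 0 0;38 4 188 0 0;36 4 188 0 0;34 4 188 0 0;34 4 188 0 0"

```text
t: 26.9
tool_pos: [0.5243, 0.0912, 0.0194]
orientation: [-0.119, -3.139, 0.0]
force: [-0.5, 0.4, 0.3]
opening: 0.0462
gripper_force: 0.2
```

Run:
```python
from look import *
s=robot.read_state();print(s['force'],s['tool_pos'],tojig(s['tool_pos']))
```

```text
[-0.4705  0.4445  0.2888] [0.5243 0.0912 0.0194] [-43.0197 -24.0937]
```

play_rows --increments "-1 0 0 0 0;-2 0 0 0 0;-3 0 0 0 0;-4 0 0 0 0;-5 0 0 0 0;-5 0 0 0 0"

```text
t: 27.5
tool_pos: [0.5283, 0.0907, 0.0193]
orientation: [-0.119, -3.137, 0.001]
force: [-6.4, -1.0, 3.2]
opening: 0.0468
gripper_force: 3.1
```

play_rows --increments "-1 0 0 0 0;-1 0 0 0 0;-1 0 0 0 0"

```text
t: 27.8
tool_pos: [0.5287, 0.0905, 0.0191]
orientation: [-0.119, -3.136, 0.001]
force: [-7.5, -1.1, 4.5]
opening: 0.0465
gripper_force: 4.0
```

play_rows --increments "5 0 0 0 0;25 0 -10 0 0.4;35 0 -40 0 0.4;35 0 -80 0 0.4;35 0 -130 0 0.4;35 0 -180 0 0.4;20 0 -190 8 0.4;10 0 -190 16 0.4;-5 0 -190 24 0.4;-20 -10 -190 32 0.4;-35 -20 -190 40 0.4;-35 -30 -190 48 0.4;-35 -40 -190 56 0.4;-35 -50 -190 64 0.4;-35 -60 -190 72 0.4;-35 -63 -190 80 0.4;-35 -63 -190 88 0.4;-35 -63 -190 90 0.4;-35 -63 -190 90 0.4"

```text
t: 29.7
tool_pos: [0.5607, 0.0252, 0.2098]
orientation: [2.304, 2.135, 0.001]
force: [-0.1, -1.1, -0.4]
opening: 0.0278
gripper_force: 0.0
```

Run:
```python
from look import *
look('w11',[('pad_3',.063),('face',.058),('jaw',.058)])
for q in ['jaw_push','pile_spot']:
  for d in robot.landmark_of('wrist',q): print(q,d['conf'],np.array(d['centre']),tojig(d['centre']))
print(robot.read_state()['opening'])
goal(J(-4,-87,.10),HD-90);goal(J(-4,-87,.018),HD-90)
print(J(0,0,0))
```

```text
29.75
pad_3 0.8 5269 px 279.0 137.0 ctr [566.9  81.8] size [86.9 57.6] hd 85.5
pad_3 0.78 3270 px 168.0 226.0 ctr [441.7   0.1] size [57.8 75.8] hd 123.5
face 0.58 779 px 280.0 201.0 ctr [562.4  17.9] size [16.7 52.9] hd 175.6
jaw 0.95 2513 px 280.0 222.0 ctr [561.1  -6.5] size [63.4 49.8] hd 85.6
jaw_push 0.74 [ 0.5534 -0.0397  0.0407] [  -4.1818 -152.4427]
0.027709169585349844
goal [0.5585 0.0255 0.1   ] -> inc [  0.   -1.9 109.6] yaw 0.0 h now -4.3 q6 0.03 tcp [0.5604 0.0254 0.2096]
goal [0.5585 0.0255 0.018 ] -> inc [  0.   -2.  191.6] yaw 0.0 h now -4.3 q6 0.03 tcp [0.5604 0.0254 0.2096]
[np.float64(0.569), np.float64(0.112), 0]
```

play_rows --increments "0 0 0 -8 -1;10 0 0 -16 -1;20 2 10 -24 -1;30 4 20 -32 -1;40 6 40 -40 -1;50 6 60 -48 -1;58 6 80 -56 -1;58 6 100 -64 -1;58 6 110 -72 -1;58 6 116 -80 -1;58 6 118 -88 -1;58 6 118 -90 -1;58 6 118 -90 -1"

```text
t: 31.3
tool_pos: [0.5706, 0.0827, 0.0914]
orientation: [-0.117, -3.139, 0.0]
force: [0.4, 0.8, -0.7]
opening: 0.0929
gripper_force: 0.0
```

Run:
```python
from look import *
a,c=look('w12',[('pad_3',.063),('face',.058)])
s=robot.read_state();print(s['opening'],tojig(s['tool_pos']),s['tool_pos'])
d=[d for d in robot.regions_of('wrist','pad_3')][0]['pixels']
# tilt-free cue: column of the pad's mask, top & bottom
for y in range(60,300,30):
    x=np.nonzero(d[y])[0]
    if len(x): print(y,x.min(),x.max())
```

```text
31.35
pad_3 0.85 570 px 269.0 180.0 ctr [533.4  82.7] size [76.6  3.7] hd 85.3
pad_3 0.75 6863 px 140.0 45.0 ctr [436.4   5. ] size [51.5 69.7] hd 122.9
pad_3 0.72 12007 px 276.0 227.0 ctr [565.5  82.3] size [86.8 61.9] hd 85.7
pad_3 0.67 5346 px 152.0 217.0 ctr [551.3  -2.9] size [47.  71.9] hd 95.2
pad_3 0.63 606 px 289.0 176.0 ctr [530.8  90. ] size [71.4  5.6] hd 83.3
pad_3 0.58 4646 px 503.0 39.0 ctr [434.4 255.4] size [54.6 76.8] hd 154.5
pad_3 0.55 2837 px 16.0 68.0 ctr [ 427.5 -106.6] size [45.6 72.7] hd 172.8
face 0.94 1357 px 182.0 213.0 ctr [551.   20.3] size [17.5 42.2] hd 175.9
0.0929177255742695 [  3.9729 -29.0359] [0.5708 0.0827 0.0917]
180 213 334
```

play_rows --increments "5 -0.7 10 0 -1;5 -0.7 22 0 -1;5 -0.7 32 0 -1;5 -0.7 42 0 -1;5 -0.7 50 0 -1;5 -0.7 54 0 -1;5 -0.7 54 0 -1"

```text
t: 32.2
tool_pos: [0.5651, 0.0824, 0.0366]
orientation: [-0.119, -3.138, 0.0]
force: [0.2, -0.3, -0.4]
opening: 0.0923
gripper_force: 0.0
```

play_rows --increments "0 0 0 0 1;0 0 0 0 1;0 0 0 0 1;0 2 0 0 1;0 4 0 0 1;0 6 0 0 1;0 8 0 0 1;0 8 0 0 1;0 8 0 0 -0.93;0 8 0 0 -0.93;0 8 -5 0 -0.93;0 8 -20 0 -0.93;0 8 -45 0 -0.93;0 8 -80 0 -0.93;0 8 -120 0 -0.93;0 8 -160 0 0.4;0 8 -175 0 0.4" --force 8

```text
t: 33.9
tool_pos: [0.5686, 0.0905, 0.2193]
orientation: [0.118, 3.131, 0.002]
force: [0.9, 0.1, 0.2]
opening: 0.0785
gripper_force: 0.0
```

play_rows --increments "0 0 0 8 0.4;-1 -10 0 16 0.4;-2 -20 0 24 0.4;-3 -30 0 32 0.4;-5 -40 0 40 0.4;-5 -50 0 48 0.4;-5 -55 0 56 0.4;-5 -58 0 64 0.4;-5 -58 0 72 0.4;-5 -58 0 80 0.4;-5 -58 0 88 0.4;-5 -58 0 90 0.4;-5 -58 0 90 0.4"

```text
t: 35.2
tool_pos: [0.5666, 0.0321, 0.2127]
orientation: [-2.304, -2.135, 0.0]
force: [0.2, -0.1, -0.2]
opening: 0.0278
gripper_force: 0.0
```

Run:
```python
from look import *
look('w13',[('pad_3',.063),('face',.058)])
s=robot.read_state();print(s['opening'],tojig(s['tool_pos']),s['tool_pos'])
goal(J(-3,-82,.018),HD-90)
```

```text
35.25
pad_3 0.95 3139 px 166.0 231.0 ctr [442.   1.] size [57.5 75.4] hd 123.0
pad_3 0.91 460 px 144.0 4.0 ctr [432.8 247.6] size [13.8 76.7] hd 164.9
pad_3 0.69 5370 px 274.0 135.0 ctr [567.5  91. ] size [88.2 59.8] hd 86.3
face 0.77 765 px 276.0 207.0 ctr [563.1  18.6] size [16.  50.6] hd 175.6
face 0.2 11803 px 274.0 176.0 ctr [563.2  48.3] size [234.   85.7] hd 86.2
0.027596919425081235 [  3.7481 -79.7896] [0.5668 0.0322 0.2126]
goal [0.5599 0.0305 0.018 ] -> inc [ -2.2  -6.8 194.6] yaw 0.0 h now -4.3 q6 0.04 tcp [0.5668 0.0322 0.2126]
```

play_rows --increments "-2 -7 40 0 0.4;-2 -7 80 0 0.4;-2 -7 115 0 0.4;-2 -7 135 0 0.4;-2 -7 150 0 0.4;-2 -7 163 0 0.4;-2 -7 175 0 0.4;-2 -7 185 0 0.4;-2 -7 192 0 0.4;-2 -7 194 0 0.4;-2 -7 194 0 0.4"

```text
t: 36.45
tool_pos: [0.5598, 0.0307, 0.0185]
orientation: [-2.304, -2.136, -0.0]
force: [-0.4, -1.0, -0.1]
opening: 0.0278
gripper_force: 0.0
```

Down in the gap without contact. I'll push toward the end fence.

play_rows --increments "2 0 0 0 0.4;5 0 0 0 0.4;8 0 0 0 0.4;11 0 0 0 0.4;14 0 0 0 0.4;17 0 0 0 0.4;20 0 0 0 0.4;22 0 0 0 0.4;23 0 0 0 0.4;24 0 0 0 0.4;24 0 0 0 0.4"

```text
t: 37.55
tool_pos: [0.5615, 0.0547, 0.0185]
orientation: [-2.304, -2.136, 0.0]
force: [-0.0, -1.6, 1.2]
opening: 0.028
gripper_force: 0.7
```

play_rows --increments "1 0 0 0 0.4;2 0 0 0 0.4;3 0 0 0 0.4;4 0 0 0 0.4;5 0 0 0 0.4;5 0 0 0 0.4"

```text
t: 38.15
tool_pos: [0.5617, 0.0581, 0.0185]
orientation: [2.303, 2.135, -0.003]
force: [-1.6, -10.9, 2.6]
opening: 0.0277
gripper_force: 5.2
```

play_rows --increments "-3 0 0 0 0.4;-8 0 -10 0 0.4;-8 0 -40 0 0.4;-8 0 -70 0 0.4;-8 -20 -90 -8 0;0 -40 -90 -16 0;10 -60 -90 -24 0;20 -75 -90 -32 0;30 -75 -90 -40 0;40 -75 -90 -48 0;50 -75 -90 -56 0;54 -75 -90 -64 0;54 -75 -90 -72 0;54 -75 -90 -80 0;54 -75 -90 -88 0;54 -75 -60 -90 0;54 -75 -30 -90 0;54 -75 -8 -90 0;54 -75 0 -90 0;54 -75 0 -90 0"

```text
t: 40.15
tool_pos: [0.4902, 0.1191, 0.0179]
orientation: [-0.118, -3.137, 0.0]
force: [0.4, 0.6, 0.1]
opening: 0.0469
gripper_force: 0.0
```

Run:
```python
from look import *
s=robot.read_state();print(s['opening'],tojig(s['tool_pos']),s['tool_pos'],s['force'])
goal(J(-42,-2,.0185),HD)
```

```text
0.04687182687311066 [-79.0762   1.1771] [0.4902 0.1191 0.0179] [0.3996 0.6336 0.0995]
goal [0.527  0.1132 0.0185] -> inc [-37.1  -3.2  -0.7] yaw -0.0 h now 85.7 q6 -1.36 tcp [0.4902 0.1191 0.0179]
```

play_rows --increments "-8 -3 0 0 0;-16 -3 0 0 0;-24 -3 0 0 0;-30 -3 0 0 0;-33 -3 0 0 0;-35 -3 0 0 0;-37 -3 0 0 0;-38 -3 0 0 0;-39 -3 0 0 0;-40 -3 0 0 0;-40 -3 0 0 0"

```text
t: 41.25
tool_pos: [0.5306, 0.1131, 0.0184]
orientation: [-0.118, -3.139, 0.0]
force: [-1.0, -0.3, 0.7]
opening: 0.0463
gripper_force: 0.6
```

play_rows --increments "-0.7 0 0 0 0;-1.4 0 0 0 0;-2 0 0 0 0;-2 0 0 0 0"

```text
t: 41.65
tool_pos: [0.5308, 0.1131, 0.0182]
orientation: [-0.118, -3.135, 0.0]
force: [-11.5, 1.2, 7.6]
opening: 0.0465
gripper_force: 5.5
```

play_rows --increments "3 0 0 0 0;20 0 -10 0 1;25 0 -50 0 1;25 0 -90 0 1;15 -20 -110 8 1;5 -50 -110 16 1;-5 -80 -110 24 1;-15 -110 -110 32 1;-25 -140 -110 40 1;-35 -165 -110 48 1;-38 -178 -110 56 1;-38 -178 -110 64 1;-38 -178 -110 72 1;-38 -178 -110 80 1;-38 -178 -110 88 1;-38 -178 -110 90 1;-38 -178 -110 90 1"

```text
t: 43.35
tool_pos: [0.5576, -0.0675, 0.1286]
orientation: [2.304, 2.135, 0.001]
force: [-0.1, -0.0, 0.2]
opening: 0.0002
gripper_force: 0.0
```

Run:
```python
from look import *
look('w14',[('pad_3',.063),('jaw',.058)])
for d in robot.landmark_of('wrist','jaw_push'): print(d['conf'],np.array(d['centre']),tojig(d['centre']))
s=robot.read_state();print(s['opening'],tojig(s['tool_pos']),s['tool_pos'],s['force'])
goal(J(0,-177,.03),HD-90)
```

```text
43.4
pad_3 0.93 5336 px 130.0 161.0 ctr [446.  -11.2] size [53.1 72.2] hd 123.2
pad_3 0.64 3441 px 276.0 21.0 ctr [567.3  80. ] size [33.5 58.5] hd 175.4
jaw 0.56 3757 px 276.0 145.0 ctr [560.5 -11.3] size [55.5 50.5] hd 85.6
-3.288190367364179e-05 [   1.8576 -179.8024] [ 0.5574 -0.0674  0.1285] [ 0.2281  0.3685 -0.0959]
goal [ 0.5557 -0.0645  0.03  ] -> inc [ 2.8 -1.9 98.5] yaw 0.0 h now -4.3 q6 -0.14 tcp [ 0.5574 -0.0674  0.1285]
```

play_rows --increments "1 -2 35 0 1;1 -2 70 0 1;1 -2 92 0 1;1 -2 98 0 1;1 -2 98 0 1;6 -2 98 0 1;11 -2 98 0 1;15 -2 98 0 1;19 -2 98 0 1;23 -2 98 0 1;27 -2 98 0 1;31 -2 98 0 1;35 -2 98 0 1;39 -2 98 0 1;43 -2 98 0 1;47 -2 98 0 1;51 -2 98 0 1;55 -2 98 0 1;59 -2 98 0 1;63 -2 98 0 1"

```text
t: 45.55
tool_pos: [0.5605, -0.0065, 0.0314]
orientation: [2.302, 2.133, -0.003]
force: [-3.0, -11.3, 4.6]
opening: 0.0005
gripper_force: 5.7
```

play_rows --increments "3 0 0 0 1;6 0 0 0 1;9 0 0 0 1;11 0 0 0 1;13 0 0 0 1;15 0 0 0 1;17 0 0 0 1;18 0 0 0 1;18 0 0 0 1"

```text
t: 46.45
tool_pos: [0.5617, 0.0103, 0.0314]
orientation: [2.301, 2.133, -0.005]
force: [-3.5, -16.2, 4.9]
opening: 0.0003
gripper_force: 8.2
```

play_rows --increments "1 0 0 0 1;2 0 0 0 1;3 0 0 0 1;4 0 0 0 1;5 0 0 0 1;5 0 0 0 1"

```text
t: 47.05
tool_pos: [0.562, 0.0146, 0.0315]
orientation: [2.301, 2.132, -0.006]
force: [-3.7, -18.6, 5.2]
opening: 0.0007
gripper_force: 9.7
```

play_rows --increments "-3 0 0 0 1;-10 0 0 0 1;-20 0 0 0 1;-30 0 -20 0 1;-30 0 -60 0 1;-30 0 -110 0 1;-30 0 -160 0 1;-30 0 -180 0 1;-30 0 -180 0 1"

```text
t: 47.95
tool_pos: [0.5621, -0.0119, 0.2156]
orientation: [2.299, 2.132, 0.009]
force: [0.3, 0.0, -0.1]
opening: 0.0008
gripper_force: 0.0
```

Run:
```python
from look import *
look('w15',[('pad_3',.063),('face',.058),('jaw',.058)])
for q in ['jaw_push','pad_1']:
  for d in robot.landmark_of('wrist',q): print(q,d['conf'],np.array(d['centre']),tojig(d['centre']))
for q in ['white_bottle','syrup_bottle']:
    robot.read_camera('top')
    for d in robot.landmark_of('top',q): print(q,d['conf'],np.array(d['centre']))
print(O, J(0,0,.06))
```

```text
48.0
pad_3 0.93 5064 px 275.0 71.0 ctr [569.8 110.6] size [87.7 58.1] hd 85.6
pad_3 0.8 3273 px 162.0 196.0 ctr [441.1  -4.8] size [55.7 75.1] hd 122.7
pad_3 0.48 255 px 152.0 288.0 ctr [ 405.2 -113.6] size [33.6 17.8] hd 48.5
face 0.77 387 px 275.0 117.0 ctr [565.8  64.4] size [ 7.1 50.3] hd 175.6
jaw 0.76 1972 px 275.0 135.0 ctr [564.4  45.9] size [44.2 50.3] hd 175.7
jaw_push 0.63 [0.5641 0.0257 0.0386] [  1.5845 -86.4245]
pad_1 0.92 [ 0.4181 -0.0181 -0.0034] [-140.7205 -141.0481]
pad_1 0.61 [0.5694 0.107  0.0654] [ 0.7738 -4.9559]
white_bottle 0.55 [ 0.7473 -0.0986  0.0015]
syrup_bottle 0.54 [ 0.7098 -0.2276 -0.0022]
syrup_bottle 0.51 [0.5682 0.2735 0.0031]
[0.569 0.112] [np.float64(0.569), np.float64(0.112), 0.06]
```

```bash
python3 -c "
from plant import robot
print(robot.close_job())"
```

```text
the job is handed in; nothing more can be done
None
```

I stacked the three pads, nudged them home against both fences, and closed the jaw until its face was pressed in by about 7 mm (estimated from the push force). The last images put the top pad square over the pile spot, though the two pads beneath it were not visible. The bottles had not moved, and the job was handed in at about 48 s.

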